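# Shut the gauge drawer and take off its dial padlock

## Task

Shift's end at the fastener bench: the gauge drawer is to be locked up, and its dial padlock is locked on the staple on top of the cabinet. First push the open drawer fully home; then turn the padlock's dial, feeling for the clicks, until its white line points straight at the shackle and it has dropped into that notch, and pull the lock away from the staple so that the shackle slides open as far as it goes. Slip the open shackle off the staple and finish holding the lock up in the gripper, still, about 15 cm above the cabinet's top, so that the hasp can be folded over; the job ends with the lock held, and everything else on and round the cabinet stays where it is.

Things in the scene. Friction and masses are not known exactly. Their poses are not given: they have to be found in the camera images.
- cabinet: Grey steel one-drawer bench cabinet, fixed to the bench, 300 mm deep (x), 360 wide (y), 120 high: flat top at z = 0.120. Origin: centre of its underside; its x points to the back, so its front, facing the robot, is the plane x = -0.150 in its frame.
- drawer (a joint): How far the drawer stands out of the cabinet's front, m: 0 shut (flush), starts at 0.045 to 0.085. Slides along the cabinet's x with about 4 N of friction, more when pushed fast.
- drawer_front (a point): Middle of the top edge of the drawer's front face, 112 mm above the bench; moves with the drawer. The flat face is 336 mm wide and reaches down to 15 mm above the bench. A loose hasp strap 40 mm wide hangs down its middle, standing out 10 mm; two 70 mm wide cup pulls stand out 16 mm, centred 125 mm either side. Between them, 20 to 90 mm off the middle, the face is bare: push there.
- staple (a point): Foot, on the cabinet's top, of the staple leg the shackle is looped round: 55 mm behind the cabinet's front, at mid width. The staple is an eye of 6 mm steel rod in the cabinet's x-z plane: this leg, a second one 27 mm further back, and a bar joining their tops, 26 mm above the cabinet's top.
- padlock: Dial padlock, 0.25 to 0.42 kg, flat on the cabinet's top, dial up. Origin on its underside, inside the shackle, at the start within 1 mm of the staple leg. Its x points from case to shackle, at the start within 0.2 rad of the cabinet's -y (case on the robot's left of the staple); z up.
- lock_body (a point): Centre of the lock's case, on the dial's axis, at x = -0.050, z = 0.010 of the padlock's frame. The case is a steel disc 54 mm across and 20 mm thick; its shoulder, 42 mm wide, ends in a flat face at x = -0.025, from which the shackle comes.
- dial_knob (a point): On the dial's axis at mid height of the knob, 33 mm above the lock's underside; its x follows the white line. Black round knob, 31 mm across, 18 mm high (24 to 42 mm above the underside), over a flange 46 mm across with ten long ticks at the click places; a white line runs from the centre to the rim. The lock can be pulled and carried by the knob.
- dial (a joint): Angle of the dial, rad, growing counter-clockwise from above; 0 when its white line points at the shackle. Ten click notches, every 0.628 rad (36 degrees); about 0.06 N m to leave one; let go, it settles in the nearest. Starts in the notch at 1.26, 1.88 or 2.51. Only notch 0 (within about 0.15 rad) lets the shackle out. Turns either way without end.
- shackle (a joint): How far the shackle is drawn out of the case, m: 0 locked, 0.017 fully open. With the dial at 0 it slides with about 3 N of friction, and stays where it is left; at any other notch it is blocked.
- shackle_bow (a point): Middle of the shackle's bow: x = 0.012, z = 0.010 in the padlock's frame when locked; moves with the shackle. 8 mm rod; the bow's inside is at x = 0.008 (locked), so 5 mm of slack to the staple leg before the shackle starts to slide. The long leg, at y = -0.013, stays in the case.
- shackle_toe (a point): End of the shackle's short leg, at y = +0.013, which passes through the staple's eye: 2.5 mm inside the case's face when locked, 14.5 mm clear of it when open. To unhook the open lock, push the case back towards the staple, about 44 mm, until its face meets the staple leg: the staple then stands in the gap, and the lock lifts straight up.
- bolt_tub: Bystander, to be left alone: clear plastic tub of bolts, 170 x 240 x 100 mm, on the bench.
- screw_tray: Bystander, to be left alone: small clear tray of screws, 110 x 160 x 50 mm, standing on the rear right of the cabinet's top.
- tape_roll: Bystander, to be left alone: roll of brown packing tape, 100 mm across, 48 mm high, lying on the rear left of the cabinet's top.
- spray_can: Bystander, to be left alone: aerosol can, 65 mm across, 190 mm high, on the bench.
- carton: Bystander, to be left alone: shut carton, 200 x 150 x 110 mm, on the bench.
- cutter: Bystander, to be left alone: box cutter, 140 mm long, lying on the bench.
- screwdriver: Bystander, to be left alone: screwdriver lying on the bench.
Mind the look-alikes: they are no part of the job. Leave any purple look-alike of the padlock alone.

How it is judged:
By the outcome, as a careful person would: the job done as asked, in the order asked, and still so for the second after the job is handed in, while the arm keeps its last pose, push and grip.
It also fails if it takes over 70 s, if anything falls off the work surface, if the arm or the gripper's body presses on something with over 40 N, if the wrist force passes 120 N, or if a joint passes its speed limit or range.

## Robot

A 6-joint arm with a two-finger parallel gripper is mounted at the origin on the work surface. World frame = base frame: x ahead of the robot, y to its left, z up, the work surface at z = 0. Lengths are in mm, angles in rad, forces in N, time in s.
With the tool pointing down it reaches from about 350 to 850 mm from the base axis. Payload 8.1 kg.
Tool frame: the origin (TCP) lies on the mounting face of the last link; the fingertips stand 173 mm ahead of it and the grasp point (between the pads) lies 155 mm ahead of it; z points along the fingers, y is the line along which they close (so a half turn about z gives the same grasp; the last joint's range is limited). The gripper opens to 85 mm and grips with 20 to 120 N. Pads are 22 mm wide; open, the fingers measure 114 mm over their backs; the gripper's body (76 mm by 85 mm) begins 54 mm behind the grasp point. The pads swing forward as they close: fully open they stand 13 mm farther back than shut.
Start: joints at [1.018, 0.13, 1.488, -0, 1.523, -0.085], TCP at [270.535, 535.553, 404.692] pointing down, gripper open.
Joint ranges: [-2.96, 2.96], [-0.89, 2.26], [0.02, 2.5], [-1.34, 4.48], [0, 2.73], [-2.66, 2.66]. Speed limits (rad/s): [2.39, 2.39, 2.79, 3.14, 3.14, 3.14].

## Interface

Orientations are given as a unit quaternion [w, x, y, z].
In Python, from workcell import readout, vision, bot gives the robot as it stands.
- The arm moves only by the shell command python3 -m crank [FORCE], which reads ROWS from standard input. ROWS is one flat JSON list of numbers that holds 1 to 20 rows one after another, with no inner brackets; each row has 7 numbers: dx, dy, dz in mm, then a rotation vector rx, ry, rz in rad, then the finger opening in mm; each row shifts and turns the commanded pose from where the row before left it, along the tool's axes as they then stand; what a row does not reach is not made up. A row lasts 1/8 s, in which the tool goes at most 62.5 mm and 0.188 rad, less where a joint would pass 70% of its speed; a pose out of reach is approached as far as the arm can. The fingers move at their own pace and stop on an object; FORCE is the grip in N (left out, the last holds). Time passes only in rows, so rows that do not move let the fingers close. It prints the time, the measured TCP pose, the force, the opening and the grip force at its end. Input that does not fit is refused with a message, and nothing moves.
- readout.read_state(): the state, without advancing time (a new reading comes with each control period).
- vision.grab_frame(name): name is "side" or "top"; returns (picture, depth): 400x640x3 uint8, red, green, blue; 400x640 float32, mm along the optical axis (not along the pixel's ray), 0 where there is no reading.
- vision.get_calibration(name): a dict with "fx", "fy", "cx", "cy" (pixels), "dist_coeffs" ([k1, k2, p1, p2, k3] as OpenCV has them; the pictures are not rectified), "origin" and "rotation" of the camera in the world. Camera axes: x right, y down, z forward; pixel columns grow to the right and rows downward; lengths in mm; the calibration is good to about 2 mm. A picture is of the moment at which its call begins. get_calibration takes no time and is no camera call.
- bot.job_done(): hands the job in; it is judged then, once.
The state is a dict: "time": time; "q": joint angles; "joint_vel": joint speeds; "tau": joint torques, N m; "eef_pos": TCP position; "ee_rot": TCP orientation; "force": force on the tool from outside, world axes, zero at the start; "moment": the same for the moment, N m; "finger_gap": finger opening in mm; "gripper_force": force on a finger pad.
Only numpy, scipy, OpenCV 4.12 (cv2) and the standard library are available. Lean on these libraries where they do the work, as an engineer would, in place of code of your own. Each camera call takes 0.05 s, during which the arm holds its last target. There are 200 camera calls.

## Working session

There is one attempt and no reset: what is moved stays moved. The work goes in short steps, Python scripts to look and compute and a shell command to move; the robot and the scene stay as the last step left them, time stands still between calls to the robot, and variables do not carry over. Pictures are saved under pics/ and viewed, at most 10 in all, crops included, and the job is handed in when it is done.

```bash
mkdir -p pics; cat > h.py <<'E'
import numpy as np,cv2
from workcell import readout,vision,bot
def grab(n,save=None):
    p,d=vision.grab_frame(n)
    np.savez('pics/'+n+'.npz',p=p,d=d)
    if save: cv2.imwrite('pics/'+save,p[:,:,::-1])
    return p,d
def KD(c): return np.array([[c['fx'],0,c['cx']],[0,c['fy'],c['cy']],[0,0,1.]]),np.array(c['dist_coeffs'],float)
def rays(n,px):
    c=vision.get_calibration(n);K,D=KD(c)
    u=cv2.undistortPoints(np.array(px,float).reshape(-1,1,2),K,D)[:,0]
    r=np.c_[u,np.ones(len(u))]@np.array(c['rotation']).T
    return np.array(c['origin'],float),r
def onz(n,px,z):
    o,r=rays(n,px); return o+r*((z-o[2])/r[:,2])[:,None]
def proj(n,P):
    c=vision.get_calibration(n);K,D=KD(c);R=np.array(c['rotation'])
    return cv2.projectPoints((np.array(P,float).reshape(-1,3)-c['origin'])@R,np.zeros(3),np.zeros(3),K,D)[0][:,0]
E
python3 - <<'E'
from h import *
a,_=grab('top','t0.png');b,_=grab('side','s0.png')
for n in('top','side'):
    c=vision.get_calibration(n);print(n,c)
s=readout.read_state();print(s)
E
```

```text
top {'fx': 498.87403075002044, 'fy': 498.87403075002044, 'cx': 318.079932928359, 'cy': 201.96133957367297, 'dist_coeffs': array([-0.05433503,  0.        ,  0.        ,  0.        ,  0.        ]), 'origin': array([ 382.21899064,  -21.02972077, 1634.10106499]), 'rotation': array([-0.04318823,  0.70641227, -0.7057972 ,  0.03109341])}
side {'fx': 396.2381591079256, 'fy': 396.2381591079256, 'cx': 322.97969206782386, 'cy': 198.53346114274123, 'dist_coeffs': array([-0.07088181,  0.        ,  0.        ,  0.        ,  0.        ]), 'origin': array([  37.1621813 , -846.34963551, 1200.85238053]), 'rotation': array([-0.3379652 ,  0.90482841, -0.23982221,  0.097726  ])}
{'time': 0.1, 'q': array([ 1.01757980e+00,  1.31132961e-01,  1.48919325e+00, -1.16079475e-05,
        1.52301528e+00, -8.53917900e-02]), 'joint_vel': array([-0.00145931, -0.0002893 , -0.00106876,  0.00094011,  0.00011132,
       -0.00049349]), 'tau': array([ 3.05982838e-03, -5.70953715e+01, -5.01941049e+01, -1.76910189e-04,
        8.19625013e-03,  2.45573051e-05]), 'eef_pos': array([270.43360944, 535.36147593, 403.70825304]), 'ee_rot': array([-2.68981617e-04,  2.31784749e-01,  9.72766707e-01, -8.32041514e-04]), 'force': array([ 0.00187204,  0.39596836, -0.48247591]), 'moment': array([ 0.0125201 , -0.08163915, -0.0228029 ]), 'gripper_force': 0.0, 'finger_gap': 85.5165450500031}
```

View pics/t0.png

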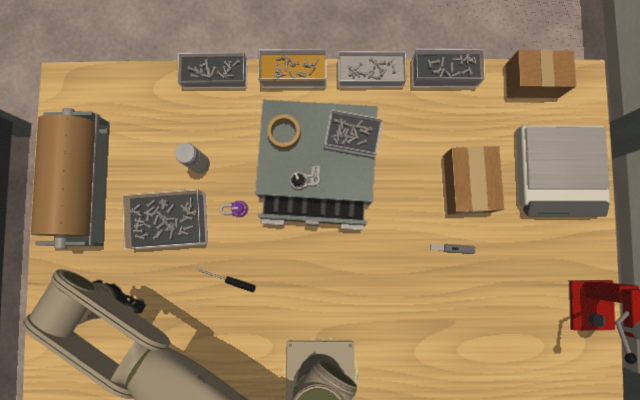

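View pics/s0.png

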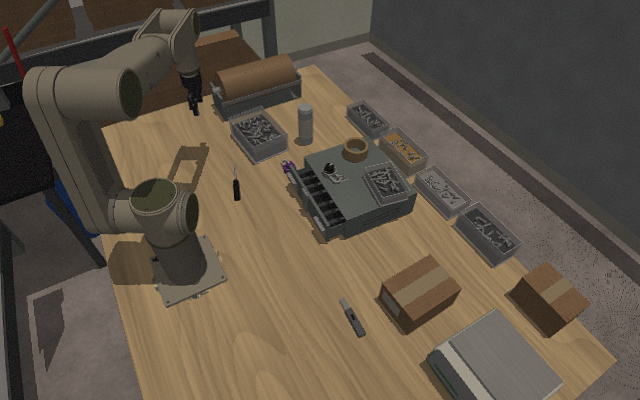

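Top view: the cabinet is at about (258–378, 100–225) with its drawer open, and the steel padlock with black dial is at (298,180) beside the staple. There is also a purple padlock on the bench at (235,209). The steel one at (298,180) fits the description (on the cabinet, looped round the staple, black knob). The purple one is the look-alike to leave alone. An enlarged crop should confirm this.

```bash
python3 - <<'E'
s=open('h.py').read()
s=s.replace("def KD","from scipy.spatial.transform import Rotation as Ro\ndef RM(c):\n    q=np.array(c['rotation']); return Ro.from_quat(q[[1,2,3,0]]).as_matrix()\ndef KD").replace("np.array(c['rotation']).T","RM(c).T").replace("R=np.array(c['rotation'])","R=RM(c)")
open('h.py','w').write(s)
E
python3 - <<'E'
from h import *
p=np.load('pics/top.npz')['p'];s=np.load('pics/side.npz')['p']
a=cv2.resize(p[90:235,215:390],None,fx=4.5,fy=4.5,interpolation=cv2.INTER_CUBIC)  # 787x652
a=a[:600]
cv2.imwrite('pics/t1.png',a[:,:,::-1])
b=cv2.resize(s[140:245,280:420],None,fx=5.6,fy=5.6,interpolation=cv2.INTER_CUBIC)
cv2.imwrite('pics/s1.png',b[:,:,::-1])
print(onz('top',[(263,101),(378,107),(373,200),(257,195)],120))
E
```

```text
[[ 860.14578075  178.27233106  120.        ]
 [ 839.58831274 -181.23206327  120.        ]
 [ 547.95344652 -162.46338326  120.        ]
 [ 563.40961631  192.37310822  120.        ]]
```

View pics/t1.png

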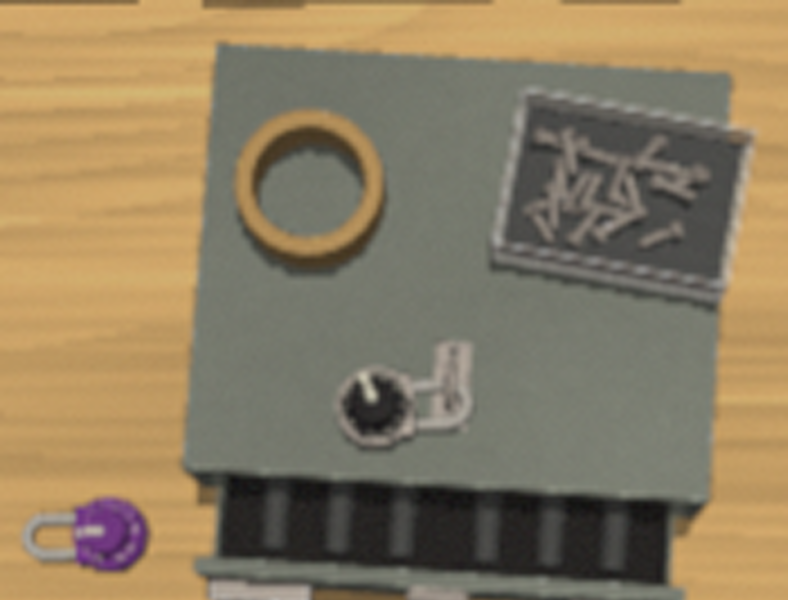

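View pics/s1.png

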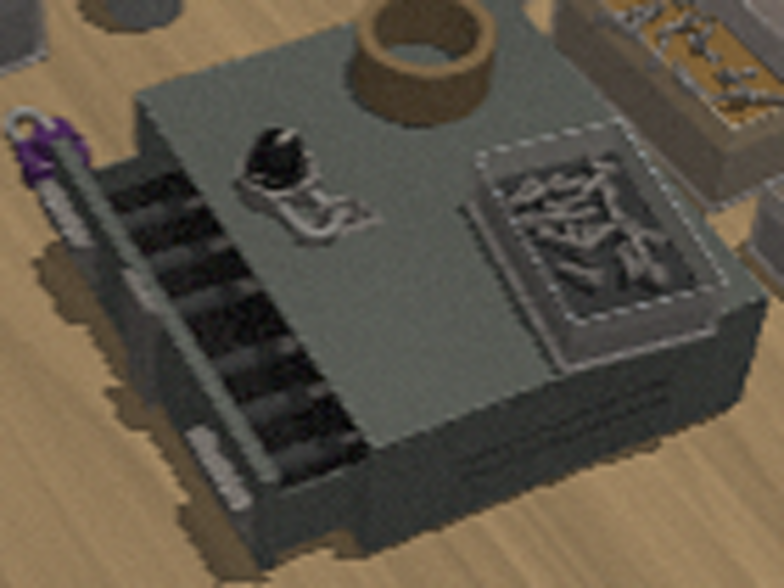

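The crop confirms it: the steel padlock's black knob is at about (298.3,179) px with its shackle to the right, round the staple. Its white line points image-up and slightly left, about 110° CCW from the shackle, so the dial is in the 1.88 notch. The purple one at (235,209) lies on the bench and stays untouched. The drawer lip runs from (259,216) to (367,221).

```bash
cat >> h.py <<'E'
def knob(n='top',around=None,r=14,z=162):
    "black knob blob centre + white line direction (world angle)"
def go(P,tip=None):
    "tool-axis shift from current pose to TCP P"
    s=readout.read_state();q=np.array(s['ee_rot']);R=Ro.from_quat(q[[1,2,3,0]])
    return np.round(R.inv().apply(np.array(P)-s['eef_pos']),1), s
def toolyaw():
    s=readout.read_state();q=np.array(s['ee_rot']);R=Ro.from_quat(q[[1,2,3,0]]).as_matrix()
    return np.arctan2(R[1,1],R[0,1])
E
python3 - <<'E'
from h import *
c=lambda u,v:(215+(u+.5)/4.5-.5,90+(v+.5)/4.5-.5)
C=onz('top',[c(187,468),c(706,500),c(218,44),c(732,74)],120)
print('FL FR BL BR',C.round(1))
m=C.mean(0); ex=(C[2]+C[3]-C[0]-C[1]);ey=(C[0]+C[2]-C[1]-C[3])
print('ctr',m.round(1),'yaw x',np.arctan2(ex[1],ex[0]),'yaw y',np.arctan2(-ey[0],ey[1]),np.linalg.norm(ex)/2,np.linalg.norm(ey)/2)
p=np.load('pics/top.npz')['p']
g=p.max(2)[165:195,285:315]
print(g[:,3:25])
m2=((g<70)).astype(np.uint8);n,l,st,ce=cv2.connectedComponentsWithStats(m2);print(st,ce+[285,165])
print('drawer',onz('top',[c(197,568),c(683,593)],112).round(1))
E
```

```text
FL FR BL BR [[ 567.7  195.   120. ]
 [ 545.7 -157.9  120. ]
 [ 865.4  178.2  120. ]
 [ 842.6 -179.   120. ]]
ctr [705.4   9.1 120. ] yaw x -0.06378469907025733 yaw y -0.06286523942312651 297.8782676808633 355.7394348647472
[[119 120 119 121 121 119 120 121 119 119 120 119 119 118 118 119 119 120
  122 120 121 121]
 [120 119 119 118 121 121 119 121 120 121 122 120 120 121 119 121 121 122
  122 120 120 120]
 [120 118 118 119 120 119 119 118 119 120 120 120 122 122 119 120 120 120
  123 120 121 120]
 [119 120 117 117 120 120 119 119 121 120 121 120 121 121 121 118 120 120
  120 120 120 121]
 [121 119 119 118 118 121 121 120 120 120 119 120 120 120 121 122 119 120
  117 120 120 121]
 [120 121 120 119 121 119 119 119 120 120 122 121 120 119 121 122 119 120
  119 121 120 120]
 [119 119 121 121 120 118 122 124 131 136 138 137 128 119 116 118 119 118
  121 120 119 120]
 [120 121 119 120 120 124 139 159 160 143 135 133 135 140 138 121 115 113
  117 119 119 121]
 [122 121 120 118 126 136 158 193 179 121  92 104 120 134 141 142 149 142
  122 120 121 119]
 [121 121 118 126 147 131 123 176 178 10
[... 1375 characters left out ...]
0 114  92  75  79  84  83  81  77  74  85 109 120 120
  121 122 124 121]
 [119 121 122 122 121 120 111 101 101 100 100 100 100 100 110 122 122 123
  122 121 122 120]
 [117 118 119 121 122 121 120 120 123 120 121 120 121 120 120 120 121 122
  123 122 121 122]
 [120 119 121 121 123 122 121 122 122 121 123 123 121 121 121 120 122 122
  122 123 122 122]
 [120 121 120 121 121 121 121 121 121 123 124 125 123 121 120 120 121 123
  122 120 122 123]
 [121 124 121 121 120 120 120 123 124 122 122 124 123 124 121 122 120 123
  122 122 124 121]]
[[  0   0  30  30 802]
 [  7   9  13  12  98]] [[299.68578554 179.41645885]
 [297.97959184 180.18367347]]
drawer [[ 500.   188.3  112. ]
 [ 483.1 -142.4  112. ]]
```

```bash
python3 - <<'E'
from h import *
print('knob',onz('top',[(297.9,179.6)],162).round(1),'line',onz('top',[(297.9,179.6),(295.5,173)],162).round(1),'bow',onz('top',[(317.5,179)],130).round(1))
print(go([452,-30,404])[0],toolyaw(),'want',1.507)
E
```

```text
knob [[604.6  64.7 162. ]] line [[604.6  64.7 162. ]
 [624.6  72.  162. ]] bow [[611.2   6.8 130. ]]
[-4.170e+02 -4.227e+02  4.000e-01] 1.1029722710574723 want 1.507
```

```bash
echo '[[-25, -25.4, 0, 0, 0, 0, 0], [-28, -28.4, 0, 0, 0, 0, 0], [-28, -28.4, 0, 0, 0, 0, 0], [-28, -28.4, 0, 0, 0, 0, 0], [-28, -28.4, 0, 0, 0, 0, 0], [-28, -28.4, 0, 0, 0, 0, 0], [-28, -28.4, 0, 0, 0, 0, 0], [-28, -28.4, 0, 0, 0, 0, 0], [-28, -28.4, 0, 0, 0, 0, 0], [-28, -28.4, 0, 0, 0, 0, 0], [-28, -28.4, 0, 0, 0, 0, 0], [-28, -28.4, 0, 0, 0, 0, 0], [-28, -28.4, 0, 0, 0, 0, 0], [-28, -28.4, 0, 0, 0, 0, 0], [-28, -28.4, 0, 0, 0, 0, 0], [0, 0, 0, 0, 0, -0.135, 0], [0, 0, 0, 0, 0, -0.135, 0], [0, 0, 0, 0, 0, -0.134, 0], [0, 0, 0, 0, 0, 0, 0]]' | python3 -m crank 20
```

```text
refused: ROWS must be one flat list, 7 numbers to a row, no inner brackets. Nothing was moved.
```

Wrong form. The message asks for one flat list, 7 numbers to a row, no inner brackets, so I'll send the same numbers that way.

```bash
echo '[-25, -25.4, 0, 0, 0, 0, 0, -28, -28.4, 0, 0, 0, 0, 0, -28, -28.4, 0, 0, 0, 0, 0, -28, -28.4, 0, 0, 0, 0, 0, -28, -28.4, 0, 0, 0, 0, 0, -28, -28.4, 0, 0, 0, 0, 0, -28, -28.4, 0, 0, 0, 0, 0, -28, -28.4, 0, 0, 0, 0, 0, -28, -28.4, 0, 0, 0, 0, 0, -28, -28.4, 0, 0, 0, 0, 0, -28, -28.4, 0, 0, 0, 0, 0, -28, -28.4, 0, 0, 0, 0, 0, -28, -28.4, 0, 0, 0, 0, 0, -28, -28.4, 0, 0, 0, 0, 0, -28, -28.4, 0, 0, 0, 0, 0, 0, 0, 0, 0, 0, -0.135, 0, 0, 0, 0, 0, 0, -0.135, 0, 0, 0, 0, 0, 0, -0.134, 0, 0, 0, 0, 0, 0, 0, 0]' | python3 -m crank 20
python3 - <<'E'
from h import *
print(go([452,-30,248])[0],toolyaw());s=readout.read_state();print(s['q'],s['force'])
E
```

```text
time: 2.48
eef_pos: [451.9, -30.1, 404.3]
ee_rot: [-0.0, 0.032, 0.999, 0.0]
force: [0.4, 0.4, -0.4]
finger_gap: 0.1
gripper_force: 0.0
[-3.000e-01  1.000e-01  1.563e+02] 1.5060400886752097
[-1.79741507e-01 -2.78057480e-01  1.87732469e+00  1.60866713e-05
  1.54311694e+00 -1.68578209e+00] [ 0.35150193  0.3642565  -0.35629003]
```

```bash
echo '[0, 0, 26, 0, 0, 0, 0, 0, 0, 26, 0, 0, 0, 0, 0, 0, 26, 0, 0, 0, 0, 0, 0, 26, 0, 0, 0, 0, 0, 0, 26, 0, 0, 0, 0, 0, 0, 26, 0, 0, 0, 0, 0, 0, 0, 0, 0, 0, 0]' | python3 -m crank 20
echo '[-5, 0, 0, 0, 0, 0, 0, -5, 0, 0, 0, 0, 0, 0, -5, 0, 0, 0, 0, 0, 0, -5, 0, 0, 0, 0, 0, 0, -5, 0, 0, 0, 0, 0, 0, -5, 0, 0, 0, 0, 0, 0, -5, 0, 0, 0, 0, 0, 0, -5, 0, 0, 0, 0, 0, 0, -5, 0, 0, 0, 0, 0, 0]' | python3 -m crank
echo '[-5, 0, 0, 0, 0, 0, 0, -5, 0, 0, 0, 0, 0, 0, -5, 0, 0, 0, 0, 0, 0, -5, 0, 0, 0, 0, 0, 0, -5, 0, 0, 0, 0, 0, 0, -5, 0, 0, 0, 0, 0, 0]' | python3 -m crank
```

```text
time: 3.35
eef_pos: [450.7, -29.7, 246.5]
ee_rot: [-0.002, 0.033, 0.999, 0.0]
force: [-0.4, 0.5, -0.1]
finger_gap: 0.4
gripper_force: 0.0
time: 4.47
eef_pos: [497.1, -32.9, 248.6]
ee_rot: [-0.0, 0.032, 0.999, 0.0]
force: [-4.9, -1.1, 2.6]
finger_gap: 0.2
gripper_force: 2.2
time: 5.22
eef_pos: [527.1, -34.9, 248.6]
ee_rot: [-0.0, 0.032, 0.999, -0.0]
force: [-5.1, -0.6, 1.2]
finger_gap: -0.1
gripper_force: 2.2
```

```bash
echo '[-4, 0, 0, 0, 0, 0, 0, -3, 0, 0, 0, 0, 0, 0, -2, 0, 0, 0, 0, 0, 0]' | python3 -m crank; echo '[-1, 0, 0, 0, 0, 0, 0, -1, 0, 0, 0, 0, 0, 0]' | python3 -m crank; echo '[-1, 0, 0, 0, 0, 0, 0, -1, 0, 0, 0, 0, 0, 0]' | python3 -m crank
```

```text
time: 5.6
eef_pos: [536.0, -35.4, 248.6]
ee_rot: [-0.0, 0.032, 0.999, 0.0]
force: [-4.0, -0.1, 0.7]
finger_gap: 0.0
gripper_force: 2.1
time: 5.85
eef_pos: [537.8, -35.5, 248.6]
ee_rot: [-0.0, 0.032, 0.999, 0.0]
force: [-4.7, -0.6, -0.1]
finger_gap: -0.2
gripper_force: 2.0
time: 6.1
eef_pos: [539.7, -35.6, 248.6]
ee_rot: [-0.0, 0.032, 0.999, 0.0]
force: [-9.9, 0.3, 2.1]
finger_gap: 0.1
gripper_force: 2.1
```

```bash
echo '[-0.5, 0, 0, 0, 0, 0, 0, 0, 0, 0, 0, 0, 0, 0]' | python3 -m crank;echo '[-0.5, 0, 0, 0, 0, 0, 0, 0, 0, 0, 0, 0, 0, 0]' | python3 -m crank; 
```

```text
time: 6.35
eef_pos: [539.9, -35.7, 248.6]
ee_rot: [-0.001, 0.032, 0.999, 0.0]
force: [-9.2, 0.2, 3.4]
finger_gap: 0.2
gripper_force: 1.0
time: 6.6
eef_pos: [540.1, -35.6, 248.6]
ee_rot: [-0.001, 0.032, 0.999, 0.0]
force: [-10.8, 0.1, 5.3]
finger_gap: -0.2
gripper_force: 1.5
```

```bash
echo '[-1, 0, 0, 0, 0, 0, 0, -1, 0, 0, 0, 0, 0, 0, 0, 0, 0, 0, 0, 0, 0]' | python3 -m crank;echo '[-1, 0, 0, 0, 0, 0, 0, -1, 0, 0, 0, 0, 0, 0, 0, 0, 0, 0, 0, 0, 0]' | python3 -m crank
```

```text
time: 6.98
eef_pos: [540.8, -35.7, 247.4]
ee_rot: [-0.004, 0.032, 0.999, 0.0]
force: [-18.8, 0.1, 5.7]
finger_gap: -0.1
gripper_force: 0.1
time: 7.35
eef_pos: [541.4, -35.5, 245.7]
ee_rot: [-0.006, 0.032, 0.999, 0.001]
force: [-23.5, 2.1, 3.6]
finger_gap: 0.4
gripper_force: 0.0
```

```bash
echo '[3, 0, 0, 0, 0, 0, 0, 7, 0, 0, 0, 0, 0, 0, 15, 0, 0, 0, 0, 0, 0, 20, 0, 0, 0, 0, 0, 0, 0, 0, -26, 0, 0, 0, 85, 0, 0, -26, 0, 0, 0, 85, 0, 0, -26, 0, 0, 0, 85, 0, 0, -26, 0, 0, 0, 85, 0, 0, -26, 0, 0, 0, 85, 0, 0, -26, 0, 0, 0, 85, 0, 0, 0, 0, 0, 0, 85]' | python3 -m crank
python3 - <<'E'
from h import *
p,_=grab('top');s,_=grab('side')
a=cv2.resize(p[150:235,245:385],(770,468),interpolation=cv2.INTER_CUBIC)
cv2.imwrite('pics/t2.png',a[:,:,::-1])
E
```

```text
time: 8.72
eef_pos: [500.9, -33.2, 408.2]
ee_rot: [0.004, 0.032, 0.999, -0.0]
force: [-0.1, 0.0, 0.1]
finger_gap: 84.9
gripper_force: 0.0
```

View pics/t2.png

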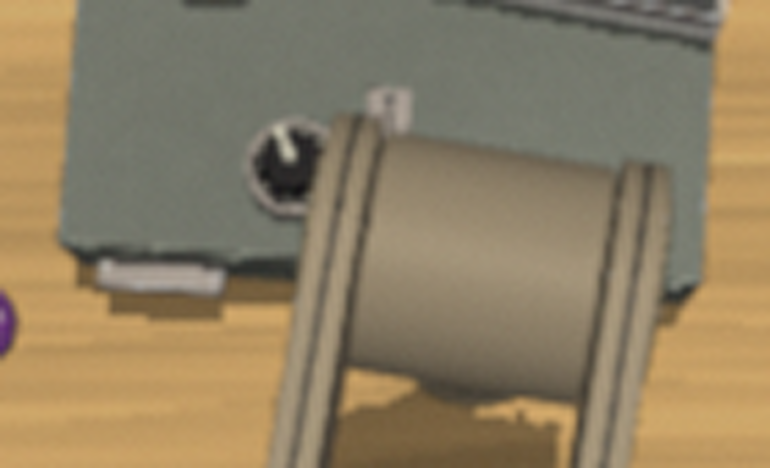

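Drawer is now closed flush (only the left cup pull at about (160,275) crop px sticks out). The knob at crop (288,165) is unmoved, with its line still in the 1.88 notch.

```bash
python3 - <<'E'
from h import *
print(go([604.6,64.7,318])[0],toolyaw());s=readout.read_state();print(s['eef_pos'],s['ee_rot'])
E
```

```text
[-98.  104.3  86.9] 1.5070044206712188
[500.02454829 -33.09477993 404.79182397] [ 8.24523988e-04  3.18904902e-02  9.99491026e-01 -7.95584254e-05]
```

```bash
echo '[-24.5, 26.1, 0, 0, 0, 0, 52, -24.5, 26.1, 0, 0, 0, 0, 52, -24.5, 26.1, 0, 0, 0, 0, 52, -24.5, 26.1, 0, 0, 0, 0, 52, 0, 0, 20, 0, 0, 0, 52, 0, 0, 20, 0, 0, 0, 52, 0, 0, 20, 0, 0, 0, 52, 0, 0, 0, 0, 0, 0, 52, 0, 0, 0, 0, 0, 0, 52]' | python3 -m crank 40
python3 - <<'E'
from h import *
print(go([604.6,64.7,318])[0],toolyaw())
p,d=grab('side')
print(proj('side',[604.6,64.7,162]))
a=cv2.resize(p[130:220,270:390],(800,600),interpolation=cv2.INTER_CUBIC)
cv2.imwrite('pics/s2.png',a[:,:,::-1])
E
```

```text
time: 9.95
eef_pos: [604.3, 64.4, 345.2]
ee_rot: [0.0, 0.032, 0.999, -0.0]
force: [0.4, -0.1, 0.2]
finger_gap: 52.1
gripper_force: 0.0
[-0.3  0.3 27.2] 1.5063995230080411
[[328.41666135 165.84595054]]
```

View pics/s2.png

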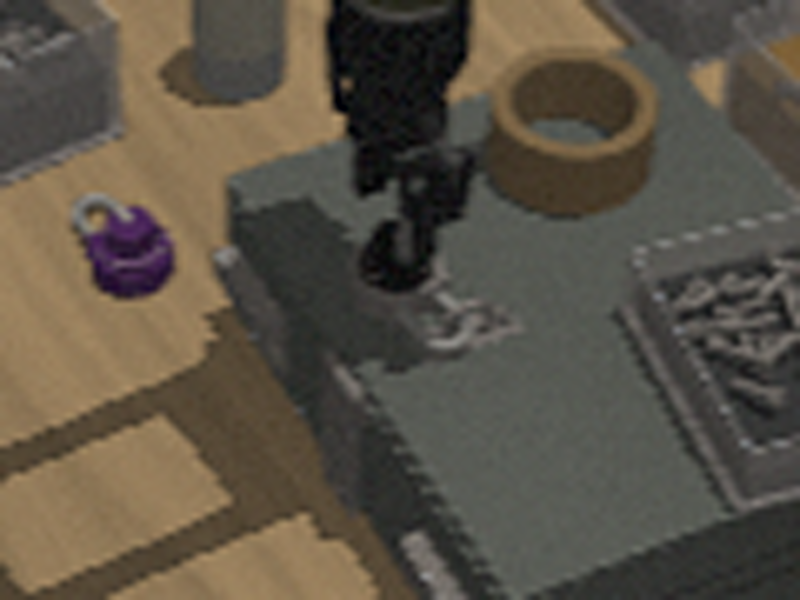

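Side view: the gripper is straight above the knob (crop (395,255)), fingers either side; drawer is shut. Descend and close.

```bash
echo '[0, 0, 10, 0, 0, 0, 52, 0, 0, 10, 0, 0, 0, 52, 0, 0, 6, 0, 0, 0, 52, 0, 0, 0, 0, 0, 0, 52, 0, 0, 0, 0, 0, 0, 10, 0, 0, 0, 0, 0, 0, 10, 0, 0, 0, 0, 0, 0, 10, 0, 0, 0, 0, 0, 0, 10]' | python3 -m crank 40
```

```text
time: 11.0
eef_pos: [604.6, 64.9, 319.3]
ee_rot: [0.001, 0.032, 0.999, 0.0]
force: [0.8, 1.5, 3.1]
finger_gap: 29.5
gripper_force: 39.9
```

```bash
echo '[0, 0, 0, 0, 0, 0.145, 10, 0, 0, 0, 0, 0, 0.145, 10, 0, 0, 0, 0, 0, 0.145, 10, 0, 0, 0, 0, 0, 0.145, 10, 0, 0, 0, 0, 0, 0.145, 10, 0, 0, 0, 0, 0, 0.145, 10, 0, 0, 0, 0, 0, 0.145, 10, 0, 0, 0, 0, 0, 0.145, 10, 0, 0, 0, 0, 0, 0.145, 10, 0, 0, 0, 0, 0, 0.145, 10, 0, 0, 0, 0, 0, 0.145, 10, 0, 0, 0, 0, 0, 0.145, 10, 0, 0, 0, 0, 0, 0.145, 10, 0, 0, 0, 0, 0, 0.06, 10, 0, 0, 0, 0, 0, 0, 10]' | python3 -m crank
python3 -c "
from h import *
s=readout.read_state();print(toolyaw(),s['moment'],s['q'])"
```

```text
time: 12.88
eef_pos: [604.8, 64.8, 319.3]
ee_rot: [0.001, 0.844, 0.537, 0.001]
force: [2.7, 0.7, 2.2]
finger_gap: 29.6
gripper_force: 40.0
-0.4375457090946607 [ 0.09270285 -0.5881081   0.08091019] [ 2.24657795e-02  2.04975290e-01  1.56295537e+00 -1.78770961e-04
  1.37179420e+00  4.60046078e-01]
```

```bash
echo '[0, 0, 0, 0, 0, 0, 50, 0, 0, 0, 0, 0, 0, 50, 0, 0, 0, 0, 0, 0, 50, 0, 0, 0, 0, 0, 0, 50, 0, 0, -20, 0, 0, 0, 50, 0, 0, -20, 0, 0, 0, 50, 0, 0, -20, 0, 0, 0, 50, 0, 0, -20, 0, 0, 0, 50]' | python3 -m crank
python3 -c "
from h import *
print(go([500,-33,400])[0])"
```

```text
time: 13.88
eef_pos: [604.5, 64.8, 401.1]
ee_rot: [0.0, 0.844, 0.537, 0.001]
force: [0.4, 0.0, -0.2]
finger_gap: 49.8
gripper_force: 0.0
[-132.9  -53.1    0.9]
```

```bash
echo '[-22.2, -9, 0, 0, 0, 0, 50, -22.2, -9, 0, 0, 0, 0, 50, -22.2, -9, 0, 0, 0, 0, 50, -22.2, -9, 0, 0, 0, 0, 50, -22.2, -9, 0, 0, 0, 0, 50, -22.2, -8, 0, 0, 0, 0, 50, 0, 0, 0, 0, 0, 0, 50]' | python3 -m crank
python3 - <<'E'
from h import *
p,_=grab('top');s,_=grab('side')
a=cv2.resize(p[160:200,280:330],(500,400),interpolation=cv2.INTER_CUBIC)
b=cv2.resize(s[145:195,305:355],(400,400),interpolation=cv2.INTER_CUBIC)
cv2.imwrite('pics/t3.png',np.hstack([a[:,:400],b])[:,:,::-1])
E
```

```text
time: 14.75
eef_pos: [499.3, -34.1, 399.9]
ee_rot: [0.001, 0.844, 0.536, 0.0]
force: [-0.1, 0.5, -0.5]
finger_gap: 49.6
gripper_force: 0.0
```

View pics/t3.png

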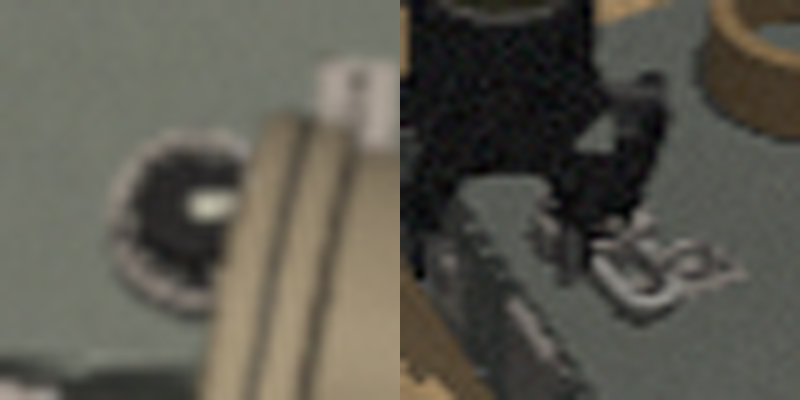

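White line now points right, at the shackle, so it is in notch 0. Turn the gripper to yaw ≈ 0.05 (fingers clear of the staple), re-grip and pull.

```bash
echo '[0, 0, 0, 0, 0, -0.16, 50, 0, 0, 0, 0, 0, -0.16, 50, 0, 0, 0, 0, 0, -0.16, 50, 0, 0, 0, 0, 0, 0, 50]' | python3 -m crank
python3 -c "
from h import *
print(go([604.8,65.2,318.5])[0],toolyaw(),onz('top',[(298.2,180.2)],162))"
```

```text
time: 15.35
eef_pos: [500.3, -32.7, 398.9]
ee_rot: [0.0, 0.692, 0.722, 0.0]
force: [0.7, 0.4, 0.1]
finger_gap: 49.8
gripper_force: 0.0
[ 93.5 108.5  80.4] 0.041883696159893374 [[602.81061926  63.77092337 162.        ]]
```

```bash
echo '[23.4, 27.1, 0, 0, 0, 0, 50, 23.4, 27.1, 0, 0, 0, 0, 50, 23.4, 27.1, 0, 0, 0, 0, 50, 23.3, 27.1, 0, 0, 0, 0, 50, 0, 0, 20, 0, 0, 0, 50, 0, 0, 20, 0, 0, 0, 50, 0, 0, 20, 0, 0, 0, 50, 0, 0, 14, 0, 0, 0, 50, 0, 0, 6, 0, 0, 0, 50, 0, 0, 0, 0, 0, 0, 50, 0, 0, 0, 0, 0, 0, 10, 0, 0, 0, 0, 0, 0, 10, 0, 0, 0, 0, 0, 0, 10, 0, 0, 0, 0, 0, 0, 10]' | python3 -m crank 50
python3 -c "
from h import *
s=readout.read_state()['eef_pos'];print(s,go(s+np.array([-.11,.994,0])*10)[0],toolyaw())"
```

```text
time: 17.1
eef_pos: [604.7, 64.7, 320.0]
ee_rot: [0.001, 0.692, 0.722, 0.001]
force: [-0.8, -1.4, 6.1]
finger_gap: 28.9
gripper_force: 49.7
[604.6553169   64.69689463 320.0102657 ] [10.  -0.7 -0. ] 0.04205829539759164
```

```bash
echo '[0, 0, -1.5, 0, 0, 0, 10, 2, -0.1, 0, 0, 0, 0, 10, 2, -0.1, 0, 0, 0, 0, 10, 2, -0.1, 0, 0, 0, 0, 10, 2, -0.1, 0, 0, 0, 0, 10, 0, 0, 0, 0, 0, 0, 10]' | python3 -m crank
echo '[2, -0.1, 0, 0, 0, 0, 10, 2, -0.1, 0, 0, 0, 0, 10, 2, -0.1, 0, 0, 0, 0, 10, 0, 0, 0, 0, 0, 0, 10]' | python3 -m crank
```

```text
time: 17.85
eef_pos: [603.6, 72.7, 320.2]
ee_rot: [0.0, 0.692, 0.722, 0.0]
force: [2.7, -4.4, -1.6]
finger_gap: 29.3
gripper_force: 49.4
time: 18.35
eef_pos: [602.9, 78.9, 320.1]
ee_rot: [-0.0, 0.692, 0.722, 0.0]
force: [2.0, -1.9, -1.4]
finger_gap: 28.9
gripper_force: 49.4
```

Force stays at 2–4 N beyond the slack, so the shackle is sliding. Continue to its stop.

```bash
echo '[2, -0.1, 0, 0, 0, 0, 10, 2, -0.1, 0, 0, 0, 0, 10, 2, -0.1, 0, 0, 0, 0, 10, 0, 0, 0, 0, 0, 0, 10]' | python3 -m crank
echo '[1, -0.1, 0, 0, 0, 0, 10, 1, -0.1, 0, 0, 0, 0, 10, 0, 0, 0, 0, 0, 0, 10]' | python3 -m crank
echo '[1, -0.1, 0, 0, 0, 0, 10, 1, -0.1, 0, 0, 0, 0, 10, 0, 0, 0, 0, 0, 0, 10]' | python3 -m crank
```

```text
time: 18.85
eef_pos: [602.3, 84.9, 320.2]
ee_rot: [-0.0, 0.692, 0.722, 0.0]
force: [1.6, -2.4, -0.7]
finger_gap: 28.8
gripper_force: 49.4
time: 19.23
eef_pos: [602.1, 86.7, 320.2]
ee_rot: [-0.0, 0.692, 0.722, 0.0]
force: [3.1, -3.1, -1.0]
finger_gap: 28.8
gripper_force: 49.4
time: 19.6
eef_pos: [601.9, 88.0, 320.2]
ee_rot: [0.001, 0.692, 0.722, -0.0]
force: [2.6, -7.2, -1.6]
finger_gap: 29.1
gripper_force: 49.4
```

```bash
echo '[1, -0.1, 0, 0, 0, 0, 10, 1, -0.1, 0, 0, 0, 0, 10, 0, 0, 0, 0, 0, 0, 10]' | python3 -m crank
python3 - <<'E'
from h import *
print(readout.read_state()['eef_pos'])
p,_=grab('top');s,_=grab('side')
a=cv2.resize(p[155:205,275:325],(400,400),interpolation=cv2.INTER_CUBIC)
b=cv2.resize(s[140:190,305:355],(400,400),interpolation=cv2.INTER_CUBIC)
cv2.imwrite('pics/t4.png',np.hstack([a,b])[:,:,::-1])
E
```

```text
time: 19.98
eef_pos: [601.8, 89.2, 320.3]
ee_rot: [0.001, 0.692, 0.721, -0.001]
force: [4.0, -11.4, -1.0]
finger_gap: 28.8
gripper_force: 49.4
[601.83994189  89.167328   320.28874023]
```

View pics/t4.png

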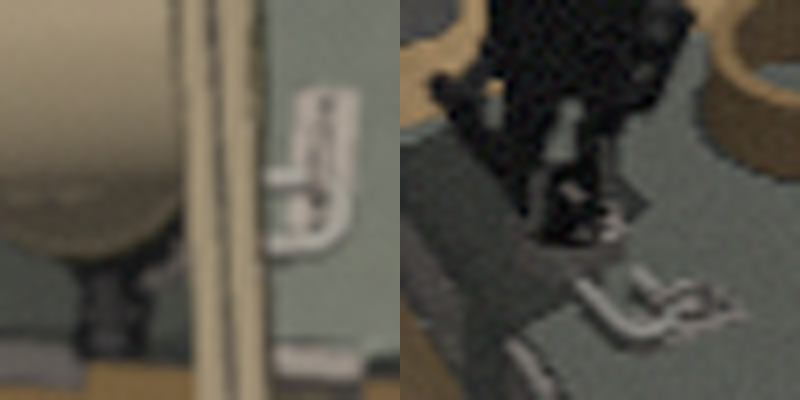

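```bash
python3 - <<'E'
from h import *
c=lambda u,v:(275+(u+.5)/8-.5,155+(v+.5)/8-.5)
print(onz('top',[c(270,178),c(310,178),c(270,243),c(315,240),c(270,210),c(350,208)],130).round(1))
p=np.load('pics/top.npz')['p'];print(p.min(2)[170:190,306:322])
s=readout.read_state();e=s['eef_pos'];print(e,s['force'],go(e+np.array([.08,-.997,0])*10)[0])
E
```

```text
[[618.   34.8 130. ]
 [618.   19.6 130. ]
 [593.   34.7 130. ]
 [594.1  17.6 130. ]
 [605.7  34.8 130. ]
 [606.4   4.3 130. ]]
[[ 99  68  80 107 108 118 135 140 128 117 127 145 146 131 108 106]
 [101  61  79 107 108 122 142 135 127 116 120 147 148 131 110 108]
 [ 97  62  84 104 105 128 147 137 130 121 124 146 144 125 109 108]
 [ 94  62  85 105 107 128 147 132 122 127 130 148 139 119 109 109]
 [ 94  64  85 105 108 129 147 124 113 131 131 147 140 119 107 109]
 [ 92  64  91 111 116 130 142 123 112 127 132 147 139 121 107 110]
 [ 93  77 117 144 144 149 150 132 117 131 128 143 139 121 109 110]
 [ 96  76 117 146 146 147 141 121 111 129 136 140 137 121 110 109]
 [ 98  65  86 105 106 106 104  95  97 115 137 147 134 121 111 108]
 [ 96  62  77  92 101 114 123 104  84  94 126 149 133 111 109 108]
 [ 99  65  88 108 117 136 148 125  82  98 129 146 138 107 106 108]
 [100  65  84 109 122 143 150 138 117 120 138 148 136 108 108 110]
 [100  62  82 107 125 141 149 134 112 118 142 148 130 105 108 111]
 [101  67  85 109 115 129 138 123 101 126 149 144 119 108 109 112]
 [104  77  98 130 131 133 143 142 143 149 145 121 105 106 109 108]
 [105  82 110 146 147 145 146 149 148 137 114  99 104 107 109 110]
 [104  74  90 118 117 114 111 110 107 100  97 102 110 111 110 109]
 [103  75  62  74  74  82  92  93  92  98 107 108 107 110 109 109]
 [114  95  70  83  90  98 106 109 107 107 109 110 109 108 108 106]
 [114  94  74 100 108 108 107 108 109 108 107 109 107 109 108 108]]
[601.84988146  89.16351385 320.28663305] [  3.76273399 -10.94346184  -1.3071196 ] [-10.    0.4   0. ]
```

```bash
echo '[-4, 0.15, 0, 0, 0, 0, 10, -4, 0.15, 0, 0, 0, 0, 10, -4, 0.15, 0, 0, 0, 0, 10, -4, 0.15, 0, 0, 0, 0, 10, -4, 0.15, 0, 0, 0, 0, 10, 0, 0, 0, 0, 0, 0, 10]' | python3 -m crank
echo '[-3, 0.1, 0, 0, 0, 0, 10, -3, 0.1, 0, 0, 0, 0, 10, -3, 0.1, 0, 0, 0, 0, 10, -3, 0.1, 0, 0, 0, 0, 10, -3, 0.1, 0, 0, 0, 0, 10, -2, 0, 0, 0, 0, 0, 10, 0, 0, 0, 0, 0, 0, 10]' | python3 -m crank
echo '[-2, 0.1, 0, 0, 0, 0, 10, -1, 0, 0, 0, 0, 0, 10, 0, 0, 0, 0, 0, 0, 10]' | python3 -m crank
```

```text
time: 20.82
eef_pos: [603.1, 70.2, 320.1]
ee_rot: [0.0, 0.692, 0.722, -0.0]
force: [0.1, -0.7, -0.8]
finger_gap: 29.2
gripper_force: 49.7
time: 21.7
eef_pos: [604.4, 53.4, 320.1]
ee_rot: [0.0, 0.692, 0.722, -0.0]
force: [0.0, 0.7, 0.5]
finger_gap: 28.7
gripper_force: 49.7
time: 22.08
eef_pos: [604.6, 50.6, 320.2]
ee_rot: [0.0, 0.692, 0.722, -0.0]
force: [0.8, 1.3, 0.1]
finger_gap: 28.9
gripper_force: 49.7
```

```bash
echo '[-2, 0.1, 0, 0, 0, 0, 10, -2, 0, 0, 0, 0, 0, 10, -1, 0, 0, 0, 0, 0, 10, 0, 0, 0, 0, 0, 0, 10]' | python3 -m crank
echo '[-1, 0, 0, 0, 0, 0, 10, -1, 0, 0, 0, 0, 0, 10, 0, 0, 0, 0, 0, 0, 10]' | python3 -m crank
echo '[-1, 0, 0, 0, 0, 0, 10, 0, 0, 0, 0, 0, 0, 10]' | python3 -m crank
```

```text
time: 22.58
eef_pos: [604.8, 46.5, 320.4]
ee_rot: [-0.001, 0.692, 0.722, 0.001]
force: [-1.0, 7.5, 2.2]
finger_gap: 29.2
gripper_force: 49.8
time: 22.95
eef_pos: [604.9, 45.6, 320.6]
ee_rot: [-0.001, 0.692, 0.722, 0.002]
force: [-2.4, 13.6, 3.5]
finger_gap: 29.0
gripper_force: 50.0
time: 23.2
eef_pos: [604.9, 45.2, 320.8]
ee_rot: [-0.002, 0.692, 0.722, 0.002]
force: [-1.5, 15.9, 3.9]
finger_gap: 29.0
gripper_force: 50.1
```

```bash
echo '[1.5, 0, 0, 0, 0, 0, 10, 1.5, 0, 0, 0, 0, 0, 10, 0, 0, 0, 0, 0, 0, 10]' | python3 -m crank 60
echo '[0, 0, -2, 0, 0, 0, 10, 0, 0, -2, 0, 0, 0, 10, 0, 0, -2, 0, 0, 0, 10, 0, 0, 0, 0, 0, 0, 10]' | python3 -m crank
```

```text
time: 23.58
eef_pos: [604.8, 46.6, 320.5]
ee_rot: [-0.001, 0.692, 0.722, 0.001]
force: [-1.8, 7.2, 2.6]
finger_gap: 28.7
gripper_force: 59.4
time: 24.08
eef_pos: [604.4, 46.0, 325.4]
ee_rot: [-0.001, 0.692, 0.722, -0.0]
force: [-1.2, 5.0, -4.9]
finger_gap: 28.8
gripper_force: 59.6
```

```bash
echo '[1.5, 0, 0, 0, 0, 0, 10, 0, 0, 0, 0, 0, 0, 10, 0, 0, -2, 0, 0, 0, 10, 0, 0, -2, 0, 0, 0, 10, 0, 0, 0, 0, 0, 0, 10]' | python3 -m crank
python3 - <<'E'
from h import *
p,_=grab('top');s,_=grab('side')
a=cv2.resize(p[155:205,285:335],(400,400),interpolation=cv2.INTER_CUBIC)
b=cv2.resize(s[145:195,310:360],(400,400),interpolation=cv2.INTER_CUBIC)
cv2.imwrite('pics/t5.png',np.hstack([a,b])[:,:,::-1])
E
```

```text
time: 24.7
eef_pos: [605.0, 47.1, 330.7]
ee_rot: [0.0, 0.692, 0.722, 0.0]
force: [-1.0, 2.0, -1.8]
finger_gap: 28.0
gripper_force: 59.8
```

View pics/t5.png

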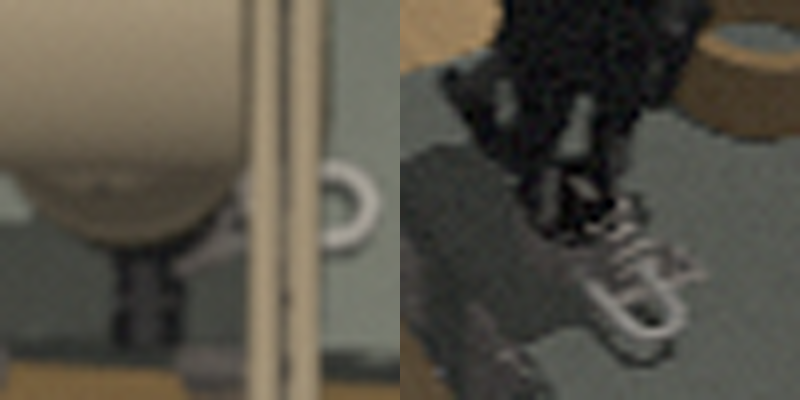

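```bash
python3 - <<'E'
from h import *
c=lambda u,v,a,b:(a+(u+.5)/8-.5,b+(v+.5)/8-.5)
for t,s in (((365,205),(675,325)),((367,200),(668,318))):
    o1,r1=rays('top',[c(*t,285,155)]);o2,r2=rays('side',[c(s[0]-400,s[1],310,145)])
    A=np.c_[r1[0],-r2[0]];k=np.linalg.lstsq(A,o2-o1,rcond=None)[0]
    print(o1+k[0]*r1[0],o2+k[1]*r2[0])
E
echo '[0, 0, -2, 0, 0, 0, 10, 0, 0, -2, 0, 0, 0, 10, 0, 0, 0, 0, 0, 0, 10]' | python3 -m crank
```

```text
[605.49074    -31.7829265  143.83868488] [612.08431047 -35.13846266 144.8507488 ]
[606.54875263 -32.49560365 149.4455558 ] [608.91253032 -33.68483157 149.81190424]
time: 25.18
eef_pos: [604.9, 47.1, 334.5]
ee_rot: [0.0, 0.692, 0.722, 0.0]
force: [-0.1, 1.4, -2.5]
finger_gap: 29.0
gripper_force: 59.8
```

```bash
echo '[0, 0, -3, 0, 0, 0, 10, 0, 0, -3, 0, 0, 0, 10, 0, 0, -3, 0, 0, 0, 10, 0, 0, -3, 0, 0, 0, 10, 0, 0, -3, 0, 0, 0, 10, 0, 0, -3, 0, 0, 0, 10, 0, 0, 0, 0, 0, 0, 10]' | python3 -m crank
echo '[0, 0, -5, 0, 0, 0, 10, 0, 0, -8, 0, 0, 0, 10, 0, 0, -10, 0, 0, 0, 10, 0, 0, -10, 0, 0, 0, 10, 0, 0, -10, 0, 0, 0, 10, 0, 0, -10, 0, 0, 0, 10, 0, 0, -10, 0, 0, 0, 10, 0, 0, -10, 0, 0, 0, 10, 0, 0, -10, 0, 0, 0, 10, 0, 0, -10, 0, 0, 0, 10, 0, 0, -10, 0, 0, 0, 10, 0, 0, -8, 0, 0, 0, 10, 0, 0, -5, 0, 0, 0, 10, 0, 0, -2, 0, 0, 0, 10, 0, 0, 0, 0, 0, 0, 10, 0, 0, 0, 0, 0, 0, 10, 0, 0, 0, 0, 0, 0, 10, 0, 0, 0, 0, 0, 0, 10]' | python3 -m crank
python3 - <<'E'
from h import *
p,_=grab('top');s,_=grab('side')
a=cv2.resize(p[110:235,240:390],(400,333),interpolation=cv2.INTER_CUBIC)
b=cv2.resize(s[90:240,260:410],(400,400),interpolation=cv2.INTER_CUBIC)
a=np.vstack([a,np.zeros((67,400,3),np.uint8)])
cv2.imwrite('pics/t6.png',np.hstack([a,b])[:,:,::-1])
E
```

```text
time: 26.05
eef_pos: [604.9, 47.2, 352.6]
ee_rot: [0.0, 0.692, 0.722, 0.0]
force: [0.0, -0.4, -2.7]
finger_gap: 28.5
gripper_force: 59.7
time: 28.3
eef_pos: [604.8, 47.2, 470.0]
ee_rot: [-0.0, 0.692, 0.722, -0.0]
force: [-0.3, 0.6, -2.1]
finger_gap: 28.7
gripper_force: 59.7
```

View pics/t6.png

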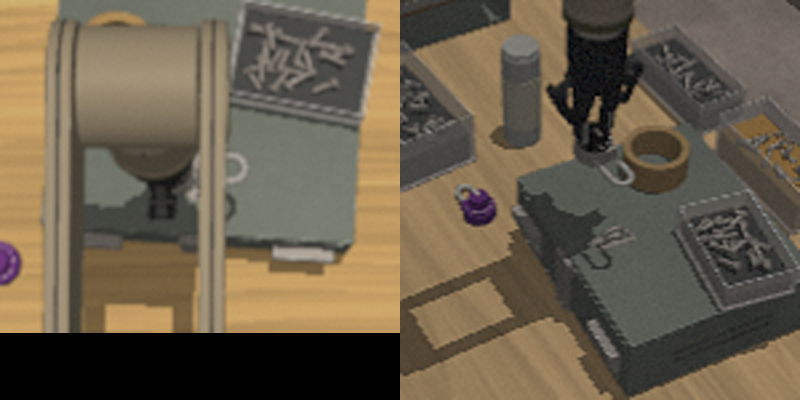

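The lock hangs in the gripper well above the cabinet, with its open shackle at side crop (618,170). The staple at (610,238) is bare, the drawer is shut, and the other items are in place.

```bash
python3 -c "
from workcell import bot
print(bot.job_done())"
```

```text
the job is handed in; nothing more can be done
None
```

The job is handed in at about 28 s: the drawer was pushed home, the dial turned to notch 0, the shackle drawn fully open and off the staple, and the lock is held still about 15 cm above the cabinet, with the bystanders untouched.

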